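# Put the lids back on the storage pots

## Robot

A 6-joint arm with a two-finger parallel gripper is mounted at the origin on the work surface. World frame = base frame: x ahead of the robot, y to its left, z up, the work surface at z = 0. Lengths are in mm, angles in rad, forces in N, time in s.
With the tool pointing down it reaches from about 350 to 775 mm from the base axis. Payload 7.3 kg.
Tool frame: the origin (TCP) lies at the very end of the fingers, on their centre line; the grasp point (between the pads) lies 19 mm behind it (bot.grip_point_offset is the distance from the TCP to the grasp point, in mm); z points along the fingers, y is the line along which they close (so a half turn about z gives the same grasp; the last joint's range is limited). The gripper opens to 92 mm and grips with 3 to 60 N. Pads are 19 mm wide; open, the fingers measure 130 mm over their backs; the gripper's body (75 mm by 190 mm) begins 47 mm behind the grasp point.
Start: joints at [-1.313, 0.342, 1.524, -0, 1.275, -0.146], TCP at [206.304, -482.787, 226.741] pointing down, gripper open.
Joint ranges: [-2.53, 2.53], [-0.77, 2.02], [0.04, 2.7], [-1, 4.14], [0.28, 2.66], [-3.11, 3.11]. Speed limits (rad/s): [2.57, 2.57, 3.14, 3.14, 3.14, 3.14].

## Interface

Orientations are given as [roll, pitch, yaw] about the fixed x, y, z axes, in that order (R = Rz(yaw) Ry(pitch) Rx(roll)).
In Python, from plant import bot gives the robot as it stands. The module is installed in compiled form; this text tells all that it offers.
- The arm moves only by the shell command python3 -m jog 'ROWS' [OPENING]. ROWS is JSON, a list of rows, each a list of 6 numbers: the shift along the tool's x, y, z in mm, then the turn, a rotation vector about the tool's x, y, z in rad. In form: [[dx, dy, dz, rx, ry, rz], ...]. A call has 1 to 12 rows; each row shifts and turns the commanded pose from where the row before left it, along the tool's axes as they then stand; what a row does not reach is not made up. A row lasts 1/10 s, in which the tool goes at most 50 mm and 8.59 degrees, less where a joint would pass 70% of its speed; a pose out of reach is approached as far as the arm can. A call with a gripper value outside its range is refused whole. OPENING is the opening in per cent of the stroke, from 0 (shut) to 100 (fully open), set as the call begins (- or left out, the last holds). The fingers move at their own pace and stop on an object; the grip force is fixed at half the most. Time passes only in rows, so rows that do not move let the fingers close. It gives the time, the measured TCP pose, the force, the opening and the grip force at its end, in the units of the state.
- bot.get_obs(): the state, without advancing time (a new reading comes with each control period).
- bot.capture(name): name is "scene" or "top" or "wrist"; returns the picture (384x512x3 uint8, red, green, blue); there is no depth.
- bot.camera_model(name): a dict with "fx", "fy", "cx", "cy" (pixels), "dist_coeffs" ([k1, k2, p1, p2, k3] as OpenCV has them; the pictures are not rectified), "position" and "orientation" of the camera in the world; the wrist camera has in their place "T_tool_cam" (4x4, takes a point from camera to tool coordinates, whose origin is the TCP and whose axes are the flange's). Camera axes: x right, y down, z forward; pixel columns grow to the right and rows downward; lengths in mm; the calibration is good to about 2 mm. A picture is of the moment at which its call begins: read the wrist's pose just before it. camera_model takes no time and is no camera call.
- bot.close_job(): hands the job in; it is judged then, once.
Trained networks look in the newest picture that a camera, given by its name, has taken for a name from the list of things; names that differ only in an ending like _2 or _b are one class to them, and where a whole thing is asked for, a point or a joint stands for the part that bears it (a point fixed in the world has none). Each returns a list of dicts, best first, with "p" (0 to 1); they miss things now and then, are a little off and sometimes report something else, mostly with a low value. They report only what shows in the picture. A call takes as long as a camera call. They do not tell look-alikes from the thing itself.
- bot.outline_of(target, camera): "mask" (384x512 bool, what is visible of it) and "pixel" ([column, row] in pixels, amid what is visible of it).
The state is a dict: "time": time; "joint_positions": joint angles; "dq": joint speeds; "tau": joint torques, N m; "tool_pos": TCP position; "tcp_rot": TCP orientation; "contact_force": force on the tool from outside, world axes, zero at the start; "moment": the same for the moment, N m; "grip_width": finger opening in mm; "finger_force": force on a finger pad.
Only numpy, scipy, OpenCV 4.12 (cv2) and the standard library are available. Lean on these libraries where they do the work, as an engineer would, in place of code of your own. Each camera call takes 0.05 s, during which the arm holds its last target. There are 200 camera calls.

## Task

Four washed storage pots stand open on the kitchen counter and their four knobbed wooden lids lie about among the other things. Put each lid on its own pot (round on round, square on square, large on large, small on small) so that its plug drops into the mouth and it lies level and fully home. Set the lids down rather than dropping them, and leave the pots standing where they are.

Things in the scene. Friction and masses are not known exactly. Their poses are not given: they have to be found in the camera images.
- pot_round_large: The large round white ceramic storage pot, open at the top: 120 mm diameter outside, 75 mm high, wall 5 mm, mouth 110 mm in diameter. Loose, about 0.7 kg. Origin at the centre of its underside, z up; the rim is 75 mm above it.
- pot_round_small: The small round white ceramic storage pot, open at the top: 84 mm diameter outside, 65 mm high, wall 5 mm, mouth 74 mm in diameter. Loose, about 0.45 kg. Origin at the centre of its underside, z up; the rim is 65 mm above it.
- pot_square_large: The large square white ceramic storage pot, open at the top: 96 x 96 mm outside, 70 mm high, wall 5 mm, mouth 86 x 86 mm. Loose, about 0.65 kg. Origin at the centre of its underside, z up; the rim is 70 mm above it. x, y square to the sides.
- pot_square_small: The small square white ceramic storage pot, open at the top: 70 x 70 mm outside, 60 mm high, wall 5 mm, mouth 60 x 60 mm. Loose, about 0.4 kg. Origin at the centre of its underside, z up; the rim is 60 mm above it. x, y square to the sides.
- lid_round_large: The large round wooden lid, lying knob up: a 128 mm diameter plate 10 mm thick; below it a dark plug 96 mm in diameter, 10 mm deep, for the large round pot (7 mm play each side); above it an upright round knob, 26 mm diameter, 30 mm high. Loose, about 0.12 kg. Origin: centre of the plug's underside, z up; plate at 10 to 20 mm, knob at 20 to 50 mm above it. Home: plate on the rim.
- lid_round_small: The small round wooden lid, lying knob up: a 92 mm diameter plate 10 mm thick; below it a dark plug 60 mm in diameter, 10 mm deep, for the small round pot (7 mm play each side); above it an upright round knob, 26 mm diameter, 30 mm high. Loose, about 0.07 kg. Origin: centre of the plug's underside, z up; plate at 10 to 20 mm, knob at 20 to 50 mm above it. Home: plate on the rim.
- lid_square_large: The large square wooden lid, lying knob up: a 104 x 104 mm plate 10 mm thick; below it a dark plug 72 x 72 mm, 10 mm deep, for the large square pot (7 mm play each side); above it an upright round knob, 26 mm diameter, 30 mm high. Loose, about 0.11 kg. Origin: centre of the plug's underside, z up; plate at 10 to 20 mm, knob at 20 to 50 mm above it. Home: plate on the rim. x, y square to the sides.
- lid_square_small: The small square wooden lid, lying knob up: a 78 x 78 mm plate 10 mm thick; below it a dark plug 47 x 47 mm, 10 mm deep, for the small square pot (6.5 mm play each side); above it an upright round knob, 26 mm diameter, 30 mm high. Loose, about 0.06 kg. Origin: centre of the plug's underside, z up; plate at 10 to 20 mm, knob at 20 to 50 mm above it. Home: plate on the rim. x, y square to the sides.
Mind the look-alikes: they are no part of the job. Leave any green or red look-alike of the lid_square_large alone.

How it is judged:
By the outcome, as a careful person would: the job done as asked, in the order asked, and still so for the second after the job is handed in, with the robot touching nothing.
It also fails if it takes over 115 s, if anything falls off the work surface, if the arm or the gripper's body presses on something with over 40 N, if the wrist force passes 120 N, or if a joint passes its speed limit or range.

## Working session

There is one attempt and no reset: what is moved stays moved. The work goes in short steps, Python scripts to look and compute and a shell command to move; the robot and the scene stay as the last step left them, time stands still between calls to the robot, and variables do not carry over. Pictures are saved under pics/ and viewed, at most 14 in all, crops included, and the job is handed in when it is done.

```bash
mkdir -p pics; python3 - <<'E'
from plant import bot
import cv2
for n in("top","scene"):
    im=bot.capture(n); cv2.imwrite(f"pics/{n}0.png",im[:,:,::-1]); print(n,bot.camera_model(n))
o=bot.get_obs(); print(o['time'],o['tool_pos'],o['tcp_rot'])
E
```

```text
top {'fx': 455.58855507198336, 'fy': 455.58855507198336, 'cx': 248.4185127782949, 'cy': 190.1775959099931, 'dist_coeffs': array([-0.01199134,  0.        ,  0.        ,  0.        ,  0.        ]), 'position': array([ 190.87092586,  -56.10184962, 1678.9239742 ]), 'orientation': array([-2.96134015, -0.00675327, -1.5668863 ])}
scene {'fx': 368.52466987449634, 'fy': 368.52466987449634, 'cx': 255.8570500516674, 'cy': 188.4756326831904, 'dist_coeffs': array([-0.07703938,  0.        ,  0.        ,  0.        ,  0.        ]), 'position': array([1262.78616561, -124.52703792, 1128.20454192]), 'orientation': array([-2.50557025,  0.00712005,  1.50898208])}
0.1 [ 206.1954741  -482.42505287  226.13985576] [-3.14025809e+00 -2.01602496e-04  4.03775251e-01]
```

View pics/top0.png

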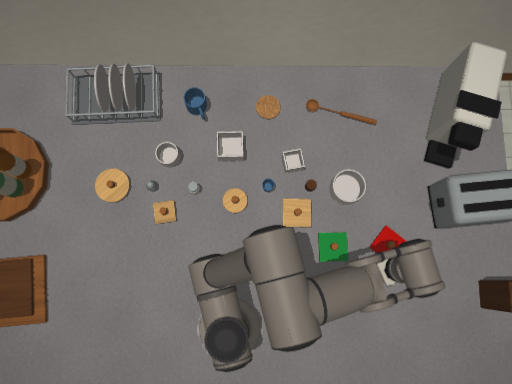

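View pics/scene0.png

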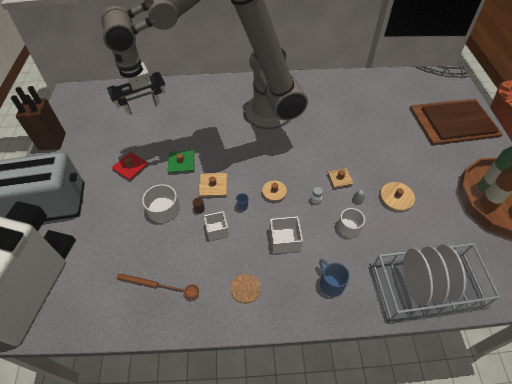

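The top view shows the lids: round large (112,185), square small (164,211), round small (235,200), square large (297,212). The pots are round small (167,154), square large (231,145), square small (293,160) and round large (348,186). The green (333,247) and red (390,243) look-alikes are to be left alone. I'll fit poses by matching projected silhouettes to the masks from both cameras.

```bash
cat > h.py <<'E'
import numpy as np, cv2, json
from scipy.optimize import minimize
from scipy.spatial.transform import Rotation as R
from plant import bot
POT={'round_large':(60,75),'round_small':(42,65),'square_large':(48,70),'square_small':(35,60)}
LID={'round_large':(64,48),'round_small':(46,30),'square_large':(52,36),'square_small':(39,23.5)}
def sec(k,r):
    if k.startswith('round'):
        a=np.linspace(0,2*np.pi,40,endpoint=False); return r*np.c_[np.cos(a),np.sin(a)]
    return r*np.array([[1,1],[-1,1],[-1,-1],[1,-1]],float)
def prism(k,r,z0,z1):
    s=sec(k,r); return np.vstack([np.c_[s,np.full(len(s),z)] for z in(z0,z1)])
def parts(n):
    t,k=n.split('_',1)
    if t=='pot': return [prism(k,POT[k][0],0,POT[k][1])]
    a,b=LID[k]; return [prism(k,a,10,20),prism(k,b,0,10),prism('round',13,20,50)]
def cam(name,obs=None):
    m=bot.camera_model(name); K=np.array([[m['fx'],0,m['cx']],[0,m['fy'],m['cy']],[0,0,1]]); d=np.array(m['dist_coeffs'])
    if name=='wrist':
        T=np.eye(4); T[:3,:3]=R.from_euler('xyz',obs['tcp_rot']).as_matrix(); T[:3,3]=obs['tool_pos']; T=T@np.array(m['T_tool_cam']); Rm,p=T[:3,:3],T[:3,3]
    else: Rm,p=R.from_euler('xyz',m['orientation']).as_matrix(),np.array(m['position'])
    return K,d,Rm,p
def proj(c,P):
    K,d,Rm,p=c; return cv2.projectPoints(P,R.from_matrix(Rm.T).as_rotvec(),-Rm.T@p,K,d)[0].reshape(-1,2)
def pix(c,uv,z):
    K,d,Rm,p=c; q=cv2.undistortPoints(np.array([[uv]],float),K,d).ravel(); v=Rm@np.r_[q,1]; return p+v*(z-p[2])/v[2]
S=4
def render(c,n,x,y,w,z=0):
    M=np.zeros((384*S,512*S),np.uint8); r=R.from_euler('z',w).as_matrix()
    for q in parts(n):
        u=proj(c,q@r.T+[x,y,z]); u=cv2.convexHull(((u+.5)*S*16-8).round().astype(np.int32)); cv2.fillConvexPoly(M,u,255,shift=4)
    return cv2.resize(M,(512,384),interpolation=cv2.INTER_AREA)/255.
def fit(n,views,x0,z=0):
    f=lambda v:sum(np.abs(render(c,n,v[0],v[1],v[2]/30,z)-m).sum()/m.sum() for c,m in views)
    best=None
    for w in ([0] if 'round' in n else [-.6,-.2,.2,.6]):
        s=np.array([[*x0,w*30]]*4)+[[0,0,0],[12,0,0],[0,12,0],[0,0,9]]
        r=minimize(f,s[0],method='Nelder-Mead',options=dict(initial_simplex=s,xatol=.1,fatol=1e-4))
        if best is None or r.fun<best.fun: best=r
    w=(best.x[2]/30+np.pi/4)%(np.pi/2)-np.pi/4
    return best.x[0],best.x[1],0 if 'round' in n else w,best.fun/len(views)
E
cat > m.py <<'E'
from h import *
px={'lid_round_large':(112,185),'lid_square_small':(164,211),'lid_round_small':(235,200),'lid_square_large':(297,212),'pot_round_small':(167,154),'pot_square_large':(231,145),'pot_square_small':(293,160),'pot_round_large':(348,186)}
C={n:cam(n) for n in('top','scene')}; out={}
for n,uv in px.items():
    x0=pix(C['top'],uv,40 if 'pot' in n else 20)[:2]; V={}
    for cn,c in C.items():
        e=proj(c,np.array([[*x0,30.]]))[0]
        L=[(o['p'],o['mask']) for o in bot.outline_of(n,cn) if np.hypot(*(np.array(o['pixel'])-e))<12]
        if L: V[cn]=(c,L[0][1].astype(float)); 
    print(n,x0.round(),list(V),end=' ')
    for k in V: print(k,np.round(fit(n,[V[k]],x0),2),end=' ')
    out[n]=fit(n,list(V.values()),x0); print('BOTH',np.round(out[n],2))
json.dump(out,open('poses.json','w'))
E
python3 m.py
```

```text
lid_round_large [510. 439.] ['top', 'scene'] top [5.1171e+02 4.4136e+02 0.0000e+00 5.0000e-02] scene [5.1037e+02 4.4208e+02 0.0000e+00 4.0000e-02] BOTH [5.1081e+02 4.4200e+02 0.0000e+00 5.0000e-02]
lid_square_small [414. 243.] ['top', 'scene'] top [4.1144e+02 2.4308e+02 1.8000e-01 7.0000e-02] scene [4.0762e+02 2.4593e+02 1.3000e-01 1.9000e-01] BOTH [4.1136e+02 2.4396e+02 1.3000e-01 1.4000e-01]
lid_round_small [456. -17.] ['top', 'scene'] top [ 4.5528e+02 -1.4200e+01  0.0000e+00  5.0000e-02] scene [ 4.545e+02 -1.517e+01  0.000e+00  8.000e-02] BOTH [ 4.5539e+02 -1.4990e+01  0.0000e+00  7.0000e-02]
lid_square_large [ 413. -245.] ['top', 'scene'] top [ 4.1058e+02 -2.4353e+02 -1.0000e-02  5.0000e-02] scene [ 4.0922e+02 -2.4393e+02 -2.0000e-02  5.0000e-02] BOTH [ 4.1035e+02 -2.4406e+02 -2.0000e-02  6.0000e-02]
pot_round_small [624. 236.] ['top', 'scene'] top [6.2566e+02 2.3604e+02 0.0000e+00 1.5000e-01] scene [6.2358e+02 2.3725e+02 0.0000e+00 7.0000e-02] BOTH [6.2418e+02 2.3676e+02 0.0000e+00 1.1000e-01]
pot_square_large [660.  -0.] ['scene'] scene [6.5714e+02 3.2200e+00 4.0000e-02 3.0000e-02] BOTH [6.5714e+02 3.2200e+00 4.0000e-02 3.0000e-02]
pot_square_small [ 604. -231.] ['top', 'scene'] top [ 6.0343e+02 -2.2910e+02  1.7000e-01  5.0000e-02] scene [ 6.0368e+02 -2.3134e+02  1.7000e-01  9.0000e-02] BOTH [ 6.0352e+02 -2.2986e+02  1.6000e-01  8.0000e-02]
pot_round_large [ 507. -431.] ['top', 'scene'] top [ 5.0278e+02 -4.2881e+02  0.0000e+00  5.0000e-02] scene [ 4.9980e+02 -4.2747e+02  0.0000e+00  4.0000e-02] BOTH [ 5.0129e+02 -4.2788e+02  0.0000e+00  5.0000e-02]
```

Both cameras agree to within about 2–3 mm, and the sizes match. I'll start with the large square lid, turning the tool to yaw 0 on the way.

```bash
python3 -m jog '[[0,0,0,0,0,0.135],[0,0,0,0,0,0.135],[0,0,0,0,0,0.134],[25.5,-29.9,0,0,0,0],[25.5,-29.9,0,0,0,0],[25.5,-29.9,0,0,0,0],[25.5,-29.9,0,0,0,0],[25.5,-29.9,0,0,0,0],[25.5,-29.9,0,0,0,0],[25.5,-29.9,0,0,0,0],[25.5,-29.9,0,0,0,0]]' 50
python3 -m jog '[[0,0,0,0,0,0],[0,0,0,0,0,0],[0,0,0,0,0,0]]'
python3 - <<'E'
from h import *
o=bot.get_obs(); im=bot.capture('wrist'); cv2.imwrite('pics/w1.png',im[:,:,::-1])
c=cam('wrist',o)
for n in ('lid_square_large','pot_square_small'):
    for q in bot.outline_of(n,'wrist'):
        print(n,q['p'],q['pixel'],pix(c,q['pixel'],20).round(1),q['mask'].sum())
        x=pix(c,q['pixel'],20)[:2]; print(np.round(fit(n,[(c,q['mask'].astype(float))],x),3))
E
```

```text
time: 2.0
tool_pos: [411.2, -242.3, 226.9]
tcp_rot: [3.141, -0.0, -0.0]
contact_force: [-0.3, -1.3, 0.6]
grip_width: 45.9
finger_force: 0.0
time: 2.3
tool_pos: [409.9, -244.3, 226.7]
tcp_rot: [3.141, 0.0, -0.001]
contact_force: [0.1, 0.2, 0.0]
grip_width: 45.8
finger_force: 0.0
lid_square_large 0.77 [253.0, 168.8] [ 418.4 -245.5   20. ] 5906
[ 4.13340e+02 -2.44003e+02 -2.50000e-02  2.20000e-02]
lid_square_large 0.75 [453.1, 231.1] [ 327.  -540.4   20. ] 639
[ 296.337 -579.081   -0.65     5.74 ]
pot_square_small 0.83 [241.6, 23.8] [ 596.2 -231.7   20. ] 3166
[ 6.06542e+02 -2.29432e+02  1.95000e-01  2.50000e-02]
```

```bash
python3 -m jog '[[2,0,42,0,0,0],[0,0,45,0,0,0],[0,0,45,0,0,0],[0,0,40,0,0,0],[0,0,20,0,0,0],[0,0,10,0,0,0],[0,0,0,0,0,0],[0,0,0,0,0,0],[0,0,0,0,0,0]]'
python3 -m jog '[[0,0,0,0,0,0],[0,0,0,0,0,0],[0,0,0,0,0,0],[0,0,0,0,0,0],[0,0,0,0,0,0],[0,0,0,0,0,0]]' 0
```

```text
time: 3.35
tool_pos: [413.1, -244.5, 26.1]
tcp_rot: [3.14, -0.002, -0.0]
contact_force: [-0.4, -0.6, -0.4]
grip_width: 45.6
finger_force: 0.0
time: 3.95
tool_pos: [412.6, -243.8, 25.1]
tcp_rot: [3.141, -0.001, -0.0]
contact_force: [-0.8, 0.2, 5.7]
grip_width: 24.7
finger_force: 30.0
```

```bash
python3 -m jog '[[0,0,-10,0,0,0],[0,0,-30,0,0,0],[0,0,-45,0,0,0],[0,0,-45,0,0,0],[0,0,-45,0,0,0],[10,-24,0,0,0,0],[20,-45,0,0,0,0],[20,-45,0,0,0,0],[20,-45,0,0,0,0],[20,-45,0,0,0,0],[10,-43,0,0,0,0],[0,0,0,0,0,0]]'
python3 -m jog '[[0,0,0,0,0,0],[0,0,0,0,0,0]]'
cat > w.py <<'E'
import sys
from h import *
o=bot.get_obs(); im=bot.capture('wrist'); cv2.imwrite(f'pics/{sys.argv[1]}.png',im[:,:,::-1])
c=cam('wrist',o); P=json.load(open('poses.json')); print(o['tool_pos'].round(1))
for n in sys.argv[2:]:
    z=max(0,o['tool_pos'][2]-25) if n.endswith('+') else 0; n=n.strip('+')
    for q in bot.outline_of(n,'wrist')[:3]:
        print(n,q['p'],q['pixel'],q['mask'].sum(),'prior',np.round(P[n],2),'fit',np.round(fit(n,[(c,q['mask'].astype(float))],P[n][:2] if not z else o['tool_pos'][:2],z),3))
E
python3 w.py w2 pot_square_large lid_square_large+
```

```text
time: 5.15
tool_pos: [512.7, 8.2, 199.8]
tcp_rot: [-3.14, 0.0, 0.006]
contact_force: [0.2, -0.1, -1.5]
grip_width: 25.2
finger_force: 30.0
time: 5.35
tool_pos: [512.0, 2.5, 199.8]
tcp_rot: [3.141, 0.0, -0.001]
contact_force: [-0.2, -0.2, -1.6]
grip_width: 25.2
finger_force: 30.0
[512.    2.5 199.8]
pot_square_large 0.63 [254.1, 50.0] 9560 prior [6.5714e+02 3.2200e+00 4.0000e-02 3.0000e-02] fit [6.59933e+02 3.68700e+00 3.40000e-02 1.00000e-02]
lid_square_large 0.76 [253.4, 185.8] 13653 prior [ 4.1035e+02 -2.4406e+02 -2.0000e-02  6.0000e-02] fit [ 5.12987e+02  1.97900e+00 -2.20000e-02  8.39000e-01]
```

View pics/w2.png

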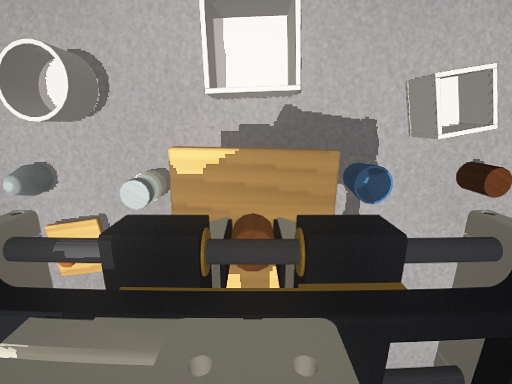

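The wrist view shows the lid held level at (253,185) and the pot ahead at (254,50). The fit puts the pot at (660, 3.7), so I'll place the lid there.

```bash
python3 -m jog '[[17,-1,0,0,0,-0.06],[40,0,0,0,0,0],[45,0,0,0,0,0],[35,0,0,0,0,0],[10,0,0,0,0,0],[0,0,0,0,0,0],[0,0,0,0,0,0],[0,0,30,0,0,0],[0,0,40,0,0,0],[0,0,20,0,0,0],[0,0,10,0,0,0],[0,0,0,0,0,0]]'
python3 -m jog '[[0,0,5,0,0,0],[0,0,4,0,0,0],[0,0,3,0,0,0],[0,0,2,0,0,0],[0,0,0,0,0,0],[0,0,0,0,0,0]]'
```

```text
time: 6.7
tool_pos: [658.1, 11.8, 99.1]
tcp_rot: [-3.141, 0.002, 0.059]
contact_force: [0.3, 0.2, -0.9]
grip_width: 25.3
finger_force: 30.0
time: 7.3
tool_pos: [661.8, 10.4, 91.9]
tcp_rot: [3.138, -0.009, 0.059]
contact_force: [-4.9, -5.2, 20.7]
grip_width: 25.9
finger_force: 30.5
```

I turned the tool first and then moved along the turned axes, so the lid went 8 mm off in y and is now touching the rim. I'll lift it, correct, and check that the pot hasn't moved.

```bash
python3 -m jog '[[0,0,-10,0,0,0],[0,0,-40,0,0,0],[0,0,-45,0,0,0],[0,7.9,0,0,0,0],[0,0,0,0,0,0],[0,0,0,0,0,0],[0,0,0,0,0,0]]'
python3 - <<'E'
from h import *
c=cam('scene'); im=bot.capture('scene'); cv2.imwrite('pics/s2.png',cv2.resize(im[140:280,200:380,::-1],None,fx=4,fy=4))
for q in bot.outline_of('pot_square_large','scene'): print(q['p'],q['pixel'],q['mask'].sum(),np.round(fit('pot_square_large',[(c,q['mask'].astype(float))],(657,3)),3))
E
```

```text
time: 8.0
tool_pos: [658.8, 4.5, 179.0]
tcp_rot: [-3.141, 0.003, 0.06]
contact_force: [-0.1, 0.2, -1.4]
grip_width: 25.2
finger_force: 29.6
0.96 [284.9, 241.8] 715 [6.59441e+02 3.94100e+00 1.70000e-02 5.20000e-01]
```

View pics/s2.png

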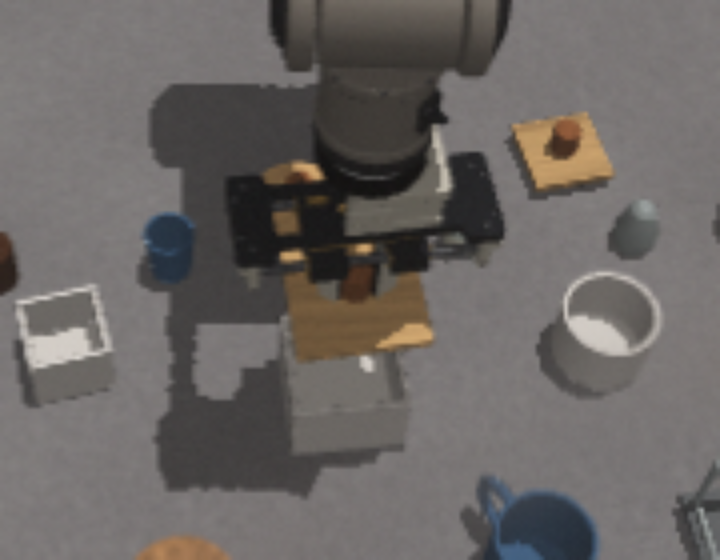

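The pot is where it was and the lid is level above it, so I'll lower it again while watching the force.

```bash
python3 -m jog '[[0,0.6,20,0,0,0],[0,0,35,0,0,0],[0,0,20,0,0,0],[0,0,5,0,0,0],[0,0,5,0,0,0],[0,0,3,0,0,0],[0,0,3,0,0,0],[0,0,0,0,0,0],[0,0,0,0,0,0]]'
python3 -m jog '[[0,0,1,0,0,0],[0,0,1,0,0,0],[0,0,0,0,0,0],[0,0,0,0,0,0]]'
python3 -m jog '[[0,0,1,0,0,0],[0,0,0,0,0,0],[0,0,0,0,0,0]]'
```

```text
time: 9.0
tool_pos: [660.0, 3.6, 90.3]
tcp_rot: [3.141, -0.001, 0.06]
contact_force: [-1.5, -0.4, -1.1]
grip_width: 25.7
finger_force: 29.6
time: 9.4
tool_pos: [659.7, 3.6, 87.7]
tcp_rot: [3.141, -0.0, 0.06]
contact_force: [0.1, 0.4, -1.5]
grip_width: 25.5
finger_force: 29.6
time: 9.7
tool_pos: [659.7, 3.6, 86.7]
tcp_rot: [3.142, -0.0, 0.06]
contact_force: [-0.1, -0.4, -0.7]
grip_width: 25.9
finger_force: 29.6
```

```bash
python3 -m jog '[[0,0,1,0,0,0],[0,0,1,0,0,0],[0,0,0,0,0,0],[0,0,0,0,0,0]]'
python3 -m jog '[[0,0,1,0,0,0],[0,0,0,0,0,0],[0,0,0,0,0,0]]'
```

```text
time: 10.1
tool_pos: [659.9, 3.8, 85.1]
tcp_rot: [-3.142, -0.001, 0.06]
contact_force: [-0.4, 2.0, 2.4]
grip_width: 25.4
finger_force: 29.8
time: 10.4
tool_pos: [660.1, 3.9, 84.3]
tcp_rot: [-3.142, -0.001, 0.06]
contact_force: [-0.3, 1.9, 5.4]
grip_width: 25.3
finger_force: 29.9
```

```bash
python3 -m jog '[[0,0,0,0,0,0],[0,0,0,0,0,0],[0,0,0,0,0,0],[0,0,0,0,0,0]]' 50
python3 -m jog '[[0,0,-20,0,0,0],[0,0,-45,0,0,0],[0,0,-50,0,0,0],[0,0,0,0,0,0.06],[-40,3,0,0,0,0],[-44,4,0,0,0,0],[-40,4,0,0,0,0],[-40,4,0,0,0,0],[-40,4,0,0,0,0],[0,0,0,0,0,0],[0,0,0,0,0,0],[0,0,0,0,0,0]]'
python3 w.py w3 lid_round_small pot_round_small pot_square_large lid_square_large
```

```text
time: 10.8
tool_pos: [659.5, 3.4, 83.3]
tcp_rot: [3.142, 0.001, 0.06]
contact_force: [0.3, -1.2, -0.1]
grip_width: 45.6
finger_force: 0.0
time: 12.0
tool_pos: [457.0, -15.5, 199.1]
tcp_rot: [3.141, -0.002, -0.0]
contact_force: [0.4, 0.2, 0.9]
grip_width: 46.0
finger_force: 0.0
[457.  -15.5 199.1]
lid_round_small 0.77 [252.6, 178.8] 4057 prior [ 4.5539e+02 -1.4990e+01  0.0000e+00  7.0000e-02] fit [ 4.58519e+02 -1.54670e+01  0.00000e+00  3.20000e-02]
pot_round_small 0.79 [35.1, 40.2] 5279 prior [6.2418e+02 2.3676e+02 0.0000e+00 1.1000e-01] fit [6.27664e+02 2.38683e+02 0.00000e+00 1.20000e-02]
pot_round_small 0.74 [237.5, 39.8] 1453 prior [6.2418e+02 2.3676e+02 0.0000e+00 1.1000e-01] fit [732.181 316.756   0.      1.   ]
lid_square_large 0.7 [231.8, 16.9] 3884 prior [ 4.1035e+02 -2.4406e+02 -2.0000e-02  6.0000e-02] fit [ -55.423 -112.505    0.674    1.   ]
```

View pics/w3.png

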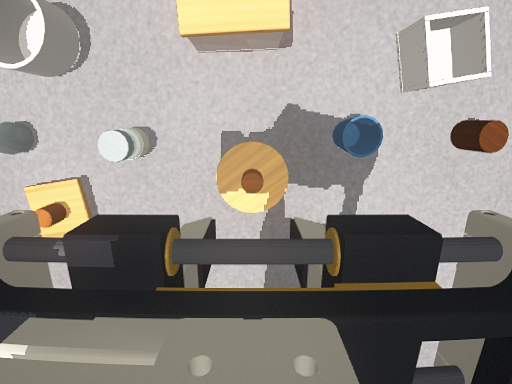

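The large square lid sits on its pot at (235,20), and the small round lid is below the gripper at (252,178). I'll grasp it.

```bash
python3 -m jog '[[1,0,30,0,0,0],[0,0,45,0,0,0],[0,0,45,0,0,0],[0,0,30,0,0,0],[0,0,15,0,0,0],[0,0,9,0,0,0],[0,0,0,0,0,0],[0,0,0,0,0,0]]'
python3 -m jog '[[0,0,0,0,0,0],[0,0,0,0,0,0],[0,0,0,0,0,0],[0,0,0,0,0,0],[0,0,0,0,0,0]]' 0
python3 -m jog '[[0,0,-10,0,0,0],[0,0,-35,0,0,0],[0,0,-45,0,0,0],[0,0,-45,0,0,0],[0,0,-40,0,0,0],[5,-40,0,0,0,0],[5,-45,0,0,0,0],[5,-45,0,0,0,0],[5,-45,0,0,0,0],[5,-45,0,0,0,0],[0,-30,0,0,0,0],[0,0,0,0,0,0]]'
python3 -m jog '[[0,0,0,0,0,0],[0,0,0,0,0,0]]'
python3 w.py w4 pot_round_small
```

```text
time: 13.05
tool_pos: [457.3, -15.4, 25.2]
tcp_rot: [3.141, -0.001, -0.0]
contact_force: [0.9, 0.5, -0.2]
grip_width: 45.9
finger_force: 0.0
time: 13.55
tool_pos: [457.1, -15.4, 25.3]
tcp_rot: [3.141, -0.001, -0.0]
contact_force: [-1.2, -0.2, 6.5]
grip_width: 25.6
finger_force: 30.0
time: 14.75
tool_pos: [481.0, 238.0, 199.8]
tcp_rot: [-3.141, 0.0, 0.004]
contact_force: [-0.2, -1.2, -0.7]
grip_width: 25.0
finger_force: 30.0
time: 14.95
tool_pos: [481.6, 233.6, 199.8]
tcp_rot: [3.141, 0.0, -0.001]
contact_force: [-0.3, -0.2, -1.5]
grip_width: 25.2
finger_force: 30.0
[481.6 233.6 199.8]
pot_round_small 0.81 [251.1, 44.1] 6266 prior [6.2418e+02 2.3676e+02 0.0000e+00 1.1000e-01] fit [6.26318e+02 2.35204e+02 0.00000e+00 2.80000e-02]
```

```bash
python3 -m jog '[[24,-2,0,0,0,0],[40,0,0,0,0,0],[45,0,0,0,0,0],[30,0,0,0,0,0],[5,0,0,0,0,0],[0,0,0,0,0,0],[0,0,35,0,0,0],[0,0,40,0,0,0],[0,0,20,0,0,0],[0,0,8,0,0,0],[0,0,0,0,0,0],[0,0,0,0,0,0]]'
python3 -m jog '[[0,0,3,0,0,0],[0,0,3,0,0,0],[0,0,3,0,0,0],[0,0,3,0,0,0],[0,0,2,0,0,0],[0,0,0,0,0,0],[0,0,0,0,0,0]]'
```

```text
time: 16.25
tool_pos: [626.2, 236.8, 98.6]
tcp_rot: [-3.141, -0.003, -0.0]
contact_force: [-0.2, 0.8, -0.2]
grip_width: 25.7
finger_force: 30.0
time: 16.95
tool_pos: [625.8, 236.6, 82.6]
tcp_rot: [3.141, 0.0, -0.0]
contact_force: [0.2, -0.1, -1.5]
grip_width: 25.1
finger_force: 30.0
```

```bash
python3 -m jog '[[0,0,1,0,0,0],[0,0,1,0,0,0],[0,0,0.5,0,0,0],[0,0,0,0,0,0],[0,0,0,0,0,0]]'
```

```text
time: 17.45
tool_pos: [625.7, 236.6, 80.4]
tcp_rot: [3.142, -0.0, -0.0]
contact_force: [0.1, 0.7, 0.3]
grip_width: 25.2
finger_force: 30.0
```

```bash
python3 -m jog '[[0,0,0.7,0,0,0],[0,0,0,0,0,0],[0,0,0,0,0,0]]'
python3 -m jog '[[0,0,0,0,0,0],[0,0,0,0,0,0],[0,0,0,0,0,0],[0,0,0,0,0,0]]' 50
python3 -m jog '[[0,0,-20,0,0,0],[0,0,-45,0,0,0],[0,0,-50,0,0,0],[-30,-1,0,0,0,0],[-45,-2,0,0,0,0],[-45,-2,0,0,0,0],[-45,-2,0,0,0,0],[-40,0,0,0,0,0],[-8,0,0,0,0,0],[0,0,0,0,0,0],[0,0,0,0,0,0],[0,0,0,0,0,0]]'
python3 w.py w5 lid_square_small pot_round_small lid_round_small
```

```text
time: 17.75
tool_pos: [625.8, 236.7, 80.4]
tcp_rot: [-3.142, -0.001, -0.0]
contact_force: [-2.0, -0.3, 4.7]
grip_width: 25.1
finger_force: 30.0
time: 18.15
tool_pos: [625.7, 236.6, 79.2]
tcp_rot: [3.141, 0.0, -0.0]
contact_force: [-0.5, -1.2, -0.6]
grip_width: 45.5
finger_force: 0.0
time: 19.35
tool_pos: [414.2, 243.7, 194.4]
tcp_rot: [-3.142, -0.001, -0.001]
contact_force: [-0.3, -0.4, -0.1]
grip_width: 46.0
finger_force: 0.0
[414.2 243.7 194.4]
lid_square_small 0.74 [258.6, 20.9] 919 prior [4.1136e+02 2.4396e+02 1.3000e-01 1.4000e-01] fit [-2.06430e+01  2.91956e+02 -1.42000e-01  1.00000e+00]
lid_square_small 0.72 [249.5, 178.2] 3776 prior [4.1136e+02 2.4396e+02 1.3000e-01 1.4000e-01] fit [4.14433e+02 2.43099e+02 1.48000e-01 5.00000e-02]
pot_round_small 0.82 [258.1, 20.6] 1042 prior [6.2418e+02 2.3676e+02 0.0000e+00 1.1000e-01] fit [628.492 235.246   0.      0.808]
lid_round_small 0.74 [258.9, 5.3] 797 prior [ 4.5539e+02 -1.4990e+01  0.0000e+00  7.0000e-02] fit [ 2.053 75.68   0.     1.   ]
```

View pics/w5.png

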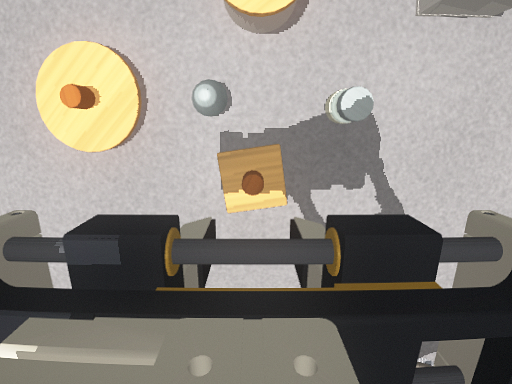

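```bash
python3 -m jog '[[0,0,30,0,0,0],[0,0,45,0,0,0],[0,0,45,0,0,0],[0,0,30,0,0,0],[0,0,12,0,0,0],[0,0,7.5,0,0,0],[0,0,0,0,0,0],[0,0,0,0,0,0]]'
python3 -m jog '[[0,0,0,0,0,0],[0,0,0,0,0,0],[0,0,0,0,0,0],[0,0,0,0,0,0],[0,0,0,0,0,0]]' 0
python3 -m jog '[[0,0,-10,0,0,0],[0,0,-35,0,0,0],[0,0,-45,0,0,0],[0,0,-45,0,0,0],[0,0,-40,0,0,0],[10,20,0,0,0,0],[10,40,0,0,0,0],[10,40,0,0,0,0],[10,40,0,0,0,0],[5,40,0,0,0,0],[0,40,0,0,0,0],[0,40,0,0,0,0]]'
python3 -m jog '[[0,40,0,0,0,0],[0,40,0,0,0,0],[0,40,0,0,0,0],[0,40,0,0,0,0],[0,35,0,0,0,0],[0,18,0,0,0,0],[0,0,0,0,0,0],[0,0,0,0,0,0],[0,0,0,0,0,0]]'
python3 w.py w6 pot_square_small
```

```text
time: 20.35
tool_pos: [413.4, 243.9, 25.6]
tcp_rot: [-3.141, -0.001, -0.0]
contact_force: [-0.3, -1.1, 0.2]
grip_width: 46.1
finger_force: 0.0
time: 20.85
tool_pos: [413.1, 243.8, 25.5]
tcp_rot: [-3.141, -0.001, -0.0]
contact_force: [-1.1, 0.1, 5.6]
grip_width: 25.1
finger_force: 30.0
time: 22.05
tool_pos: [457.3, -17.9, 200.4]
tcp_rot: [3.141, -0.0, -0.0]
contact_force: [0.8, -0.2, -0.8]
grip_width: 25.3
finger_force: 30.0
time: 22.95
tool_pos: [457.6, -227.9, 200.1]
tcp_rot: [-3.141, 0.0, 0.001]
contact_force: [0.5, 0.6, -0.3]
grip_width: 25.5
finger_force: 30.0
[ 457.6 -227.9  200.1]
pot_square_small 0.93 [253.4, 45.9] 5567 prior [ 6.0352e+02 -2.2986e+02  1.6000e-01  8.0000e-02] fit [ 6.05363e+02 -2.29619e+02  1.91000e-01  2.90000e-02]
```

View pics/w6.png

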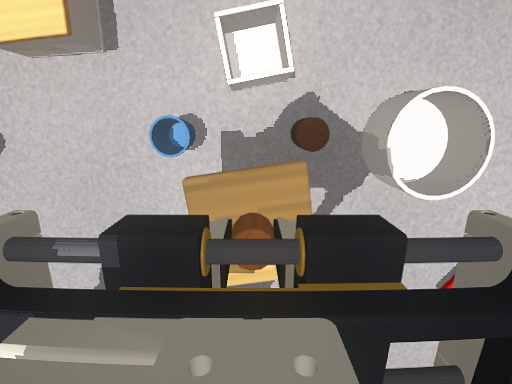

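The lid is held with its knob at (252,235) and the small square pot is ahead at (253,46). I'll place it.

```bash
python3 -m jog '[[25,0.7,0,0,0,0],[40,0,0,0,0,0],[45,0,0,0,0,0],[30,0,0,0,0,0],[7,0,0,0,0,-0.03],[0,0,0,0,0,0],[0,0,35,0,0,0],[0,0,40,0,0,0],[0,0,25,0,0,0],[0,0,7,0,0,0],[0,0,0,0,0,0],[0,0,0,0,0,0]]'
python3 -m jog '[[0,0,4,0,0,0],[0,0,3,0,0,0],[0,0,3,0,0,0],[0,0,3,0,0,0],[0,0,2,0,0,0],[0,0,0,0,0,0],[0,0,0,0,0,0]]'
python3 -m jog '[[0,0,1,0,0,0],[0,0,1,0,0,0],[0,0,0.5,0,0,0],[0,0,0,0,0,0],[0,0,0,0,0,0]]'
```

```text
time: 24.25
tool_pos: [605.2, -230.6, 95.1]
tcp_rot: [3.14, -0.002, 0.03]
contact_force: [-0.1, 0.3, -1.0]
grip_width: 25.4
finger_force: 30.0
time: 24.95
tool_pos: [604.6, -230.1, 77.9]
tcp_rot: [3.142, 0.0, 0.03]
contact_force: [-1.2, -0.6, 0.2]
grip_width: 25.2
finger_force: 30.0
time: 25.45
tool_pos: [604.6, -230.1, 75.6]
tcp_rot: [3.141, -0.0, 0.03]
contact_force: [-1.0, 0.5, -0.6]
grip_width: 25.3
finger_force: 30.0
```

```bash
python3 -m jog '[[0,0,0.7,0,0,0],[0,0,0,0,0,0],[0,0,0,0,0,0]]'
python3 -m jog '[[0,0,0,0,0,0],[0,0,0,0,0,0],[0,0,0,0,0,0],[0,0,0,0,0,0]]' 50
python3 -m jog '[[0,0,-20,0,0,0],[0,0,-45,0,0,0],[0,0,-50,0,0,0],[0,0,0,0,0,0.03],[-10,-20,0,0,0,0],[-10,-40,0,0,0,0],[-10,-40,0,0,0,0],[-10,-40,0,0,0,0],[-10,-40,0,0,0,0],[-10,-40,0,0,0,0],[-10,-40,0,0,0,0],[-10,-40,0,0,0,0]]'
python3 -m jog '[[-10,-40,0,0,0,0],[-4,-40,0,0,0,0],[0,-40,0,0,0,0],[0,-40,0,0,0,0],[0,-40,0,0,0,0],[0,-40,0,0,0,0],[0,-40,0,0,0,0],[0,-40,0,0,0,0],[0,-40,0,0,0,0],[0,-12,0,0,0,0],[0,0,0,0,0,0],[0,0,0,0,0,0]]'
python3 w.py w7 lid_round_large
```

```text
time: 25.75
tool_pos: [604.7, -230.1, 75.5]
tcp_rot: [3.141, -0.0, 0.03]
contact_force: [-3.1, 0.8, 5.1]
grip_width: 25.3
finger_force: 30.0
time: 26.15
tool_pos: [604.6, -230.0, 74.6]
tcp_rot: [-3.142, 0.0, 0.03]
contact_force: [0.0, 0.1, 0.2]
grip_width: 45.7
finger_force: 0.0
time: 27.35
tool_pos: [524.1, 71.4, 189.9]
tcp_rot: [3.142, -0.0, -0.0]
contact_force: [0.2, -0.0, 1.4]
grip_width: 45.4
finger_force: 0.0
time: 28.55
tool_pos: [510.8, 440.9, 189.4]
tcp_rot: [3.14, 0.0, -0.0]
contact_force: [0.1, -0.1, 0.4]
grip_width: 45.6
finger_force: 0.0
[510.8 440.9 189.4]
lid_round_large 0.84 [251.1, 176.8] 8459 prior [5.1081e+02 4.4200e+02 0.0000e+00 5.0000e-02] fit [5.13556e+02 4.40675e+02 0.00000e+00 1.50000e-02]
```

```bash
python3 -m jog '[[1.3,0,30,0,0,0],[0,0,45,0,0,0],[0,0,45,0,0,0],[0,0,25,0,0,0],[0,0,12,0,0,0],[0,0,7,0,0,0],[0,0,0,0,0,0],[0,0,0,0,0,0]]'
python3 -m jog '[[0,0,0,0,0,0],[0,0,0,0,0,0],[0,0,0,0,0,0],[0,0,0,0,0,0],[0,0,0,0,0,0]]' 0
python3 -m jog '[[0,0,-10,0,0,0],[0,0,-35,0,0,0],[0,0,-45,0,0,0],[0,0,-45,0,0,0],[0,0,-40,0,0,0],[-6,20,0,0,0,0],[-10,39,0,0,0,0],[-10,40,0,0,0,0],[-10,40,0,0,0,0],[-10,40,0,0,0,0],[-10,40,0,0,0,0],[-10,40,0,0,0,0]]'
python3 -m jog '[[0,40,0,0,0,0],[0,40,0,0,0,0],[0,40,0,0,0,0],[0,40,0,0,0,0],[0,40,0,0,0,0],[0,40,0,0,0,0],[0,40,0,0,0,0],[0,40,0,0,0,0],[0,40,0,0,0,0],[-10,40,0,0,0,0],[-10,40,0,0,0,0],[-10,40,0,0,0,0]]'
python3 -m jog '[[-20,40,0,0,0,0],[-20,40,0,0,0,0],[-20,40,0,0,0,0],[0,10,0,0,0,0],[0,0,0,0,0,0],[0,0,0,0,0,0],[0,0,0,0,0,0]]'
python3 w.py w8 pot_round_large
```

```text
time: 29.45
tool_pos: [513.1, 442.4, 27.6]
tcp_rot: [-3.14, -0.003, -0.0]
contact_force: [0.5, 0.1, 0.2]
grip_width: 46.1
finger_force: 0.0
time: 29.95
tool_pos: [512.3, 442.1, 26.5]
tcp_rot: [-3.141, -0.001, -0.0]
contact_force: [-0.7, -0.1, 4.5]
grip_width: 25.0
finger_force: 30.0
time: 31.15
tool_pos: [445.2, 181.5, 201.1]
tcp_rot: [3.142, -0.0, 0.0]
contact_force: [-0.4, -0.5, -0.1]
grip_width: 25.0
finger_force: 30.0
time: 32.35
tool_pos: [415.2, -298.5, 201.1]
tcp_rot: [3.142, -0.0, -0.0]
contact_force: [0.7, 0.2, -1.6]
grip_width: 25.2
finger_force: 30.0
time: 33.05
tool_pos: [356.6, -425.5, 201.0]
tcp_rot: [-3.141, -0.0, 0.002]
contact_force: [-0.5, -0.7, -1.1]
grip_width: 25.2
finger_force: 30.0
[ 356.6 -425.5  201. ]
pot_round_large 0.63 [255.2, 46.0] 10973 prior [ 5.0129e+02 -4.2788e+02  0.0000e+00  5.0000e-02] fit [ 5.05939e+02 -4.27319e+02  0.00000e+00  1.60000e-02]
```

View pics/w8.png

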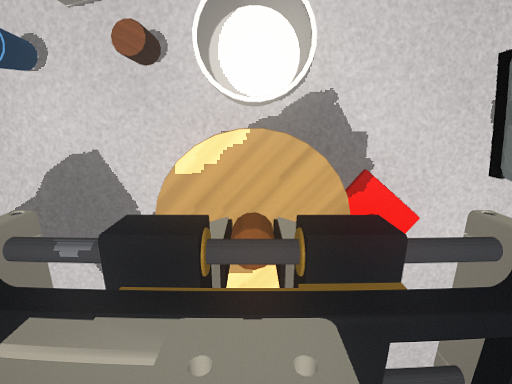

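The lid is held with its knob at (252,235) and the large round pot is ahead at (255,46). I'll place it.

```bash
python3 -m jog '[[23.5,-1,0,0,0,0],[40,0,0,0,0,0],[45,0,0,0,0,0],[30,0,0,0,0,0],[10,0,0,0,0,0],[0,0,0,0,0,0],[0,0,30,0,0,0],[0,0,35,0,0,0],[0,0,20,0,0,0],[0,0,8,0,0,0],[0,0,0,0,0,0],[0,0,0,0,0,0]]'
python3 -m jog '[[0,0,4,0,0,0],[0,0,3,0,0,0],[0,0,3,0,0,0],[0,0,3,0,0,0],[0,0,2,0,0,0],[0,0,0,0,0,0],[0,0,0,0,0,0]]'
python3 -m jog '[[0,0,1,0,0,0],[0,0,0.5,0,0,0],[0,0,0,0,0,0],[0,0,0,0,0,0]]'
```

```text
time: 34.35
tool_pos: [504.5, -426.7, 109.4]
tcp_rot: [3.14, -0.002, -0.001]
contact_force: [-0.1, 0.2, -0.9]
grip_width: 25.3
finger_force: 30.0
time: 35.05
tool_pos: [504.4, -426.1, 92.8]
tcp_rot: [3.142, 0.0, -0.0]
contact_force: [-0.4, 0.1, -1.1]
grip_width: 24.9
finger_force: 30.0
time: 35.45
tool_pos: [504.4, -426.1, 91.5]
tcp_rot: [3.141, -0.0, -0.0]
contact_force: [-0.4, -0.2, -0.6]
grip_width: 25.3
finger_force: 30.0
```

```bash
python3 -m jog '[[0,0,0.5,0,0,0],[0,0,0.5,0,0,0],[0,0,0.3,0,0,0],[0,0,0,0,0,0],[0,0,0,0,0,0]]'
python3 -m jog '[[0,0,0,0,0,0],[0,0,0,0,0,0],[0,0,0,0,0,0],[0,0,0,0,0,0]]' 50
python3 -m jog '[[0,0,-20,0,0,0],[0,0,-45,0,0,0],[0,0,-50,0,0,0],[0,0,-20,0,0,0],[-40,0,0,0,0,0],[-45,0,0,0,0,0],[-45,0,0,0,0,0],[-30,0,0,0,0,0],[0,0,0,0,0,0],[0,0,0,0,0,0],[0,0,0,0,0,0]]'
python3 - <<'E'
from h import *
P=json.load(open('poses.json')); C={n:cam(n) for n in('top','scene')}; I={}
for cn in C: I[cn]=bot.capture(cn)
for k,(r,h) in POT.items():
    for t,z in(('lid_',h-10),('pot_',0)):
        for cn,c in C.items():
            n=t+k; e=proj(c,np.array([[*P['pot_'+k][:2],z+20.]]))[0]
            L=[q for q in bot.outline_of(n,cn) if np.hypot(*(np.array(q['pixel'])-e))<15]
            if L and t=='lid_': print(n,cn,np.round(fit(n,[(c,L[0]['mask'].astype(float))],P['pot_'+k][:2],z),2),'pot',np.round(P['pot_'+k][:3],2))
            if t=='lid_': cv2.circle(I[cn],(1,1),1,(0,0,0))
cv2.imwrite('pics/s9.png',cv2.resize(I['scene'][140:280,100:380,::-1],None,fx=2.8,fy=2.8,interpolation=cv2.INTER_CUBIC))
E
```

```text
time: 35.95
tool_pos: [504.5, -426.1, 91.4]
tcp_rot: [3.141, -0.001, -0.0]
contact_force: [-2.7, 2.7, 8.2]
grip_width: 25.3
finger_force: 30.0
time: 36.35
tool_pos: [504.3, -426.1, 89.8]
tcp_rot: [-3.141, 0.0, -0.0]
contact_force: [0.4, 0.1, -0.4]
grip_width: 45.5
finger_force: 0.0
time: 37.45
tool_pos: [345.3, -426.1, 225.0]
tcp_rot: [3.141, -0.001, 0.0]
contact_force: [-0.6, 0.6, 0.2]
grip_width: 45.8
finger_force: 0.0
lid_round_large top [ 5.0306e+02 -4.2718e+02  0.0000e+00  3.0000e-02] pot [ 501.29 -427.88    0.  ]
lid_round_large scene [ 5.0184e+02 -4.2531e+02  0.0000e+00  3.0000e-02] pot [ 501.29 -427.88    0.  ]
lid_round_small top [6.2370e+02 2.3801e+02 0.0000e+00 1.0000e-01] pot [624.18 236.76   0.  ]
lid_round_small scene [6.2546e+02 2.3850e+02 0.0000e+00 6.0000e-02] pot [624.18 236.76   0.  ]
lid_square_large top [6.5776e+02 3.9200e+00 6.0000e-02 5.0000e-02] pot [6.5714e+02 3.2200e+00 4.0000e-02]
lid_square_large scene [6.5737e+02 1.5100e+00 4.0000e-02 5.0000e-02] pot [6.5714e+02 3.2200e+00 4.0000e-02]
lid_square_small top [ 6.0324e+02 -2.3007e+02  1.7000e-01  6.0000e-02] pot [ 6.0352e+02 -2.2986e+02  1.6000e-01]
lid_square_small scene [ 6.0372e+02 -2.3104e+02  1.7000e-01  8.0000e-02] pot [ 6.0352e+02 -2.2986e+02  1.6000e-01]
```

View pics/s9.png

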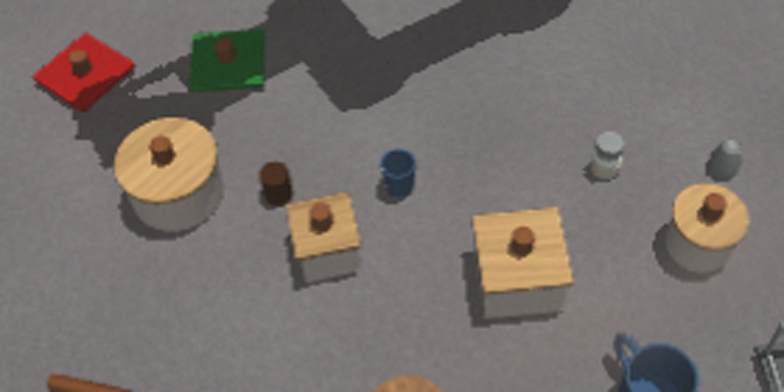

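All four lids lie level and centred on their pots, at about (167,160), (322,225), (522,250) and (710,215) in the crop. The look-alikes are untouched, so I'm handing in.

```bash
python3 -c "
from plant import bot
print(bot.close_job())"
```

```text
the job is handed in; nothing more can be done
None
```

All four lids are on their matching pots, level and seated in the final camera check; the large square lid touched its rim off-centre (about 20 N) on the first try and was lifted and reset, the pots show no measurable movement, and the job was handed in at about 38 s.

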